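Set the orbital shaker's speed selector and start it

TASK

Set the shaker going for the stoppered flask: with a fingertip, push the pointer of the speed selector clockwise, click by click, until it rests on the yellow mark, without going past that mark, then press the green start button down and let it come up again. Do not pinch the pointer between the fingers, and leave the flask, the beaker and the jar standing where they are.

Things in the scene. Friction and masses are not known exactly. Their poses are not given: they have to be found in the camera images.
- shaker: White orbital shaker fixed to the bench, 330 mm deep (x) by 280 mm wide (y). Origin at the bench surface; x points away from its front, y to its left seen from the front, z up. The control deck (dark blue film) is the front part, x -165 to -35 mm, its top 60 mm above the bench; it carries the selector on the left and the button on the right. The platform behind it (x -27 to 163 mm) has a black rubber mat with its top at 94 mm and two low rods at y = -110 and 110 mm.
- selector_axis (a point): Point on the deck surface (60 mm above the bench) on the upright axis of the speed selector, at (-100, 45, 60) mm in the shaker's frame; axes as the shaker's. Eight marks lie around it on the deck, 30 degrees apart: positions 0 to 4 white, 5 large and yellow, 6 and 7 red. Position 0 lies 105 degrees anticlockwise (seen from above) from the shaker's x axis, position 5 lies 45 degrees clockwise from it.
- speed (a joint): Angle of the speed selector in rad: 0 at position 0, growing clockwise seen from above, 0.5236 rad (30 degrees) per click; position 5 (yellow mark) is 2.618. The selector has spring detents at the eight positions: the pointer, pushed from one, resists with up to about 0.2 N m (about 6 N at 36 mm radius), and after half a step jumps ahead by itself into the next one and stays there. Starts in one of positions 0 to 3. Stops just outside positions 0 and 7.
- pointer_tip (a point): Top of the outer end of the selector's pointer, 45 mm from the axis, 29 mm above the deck. The pointer is a radial bar, white with an orange stripe along its top, from the axis out to 45 mm, 16 mm wide, 3 to 29 mm above the deck; round grey hub of 13 mm radius, 25 mm high, at the axis. Nothing else stands on the deck within 100 mm of the axis.
- push_cheek: White side plate of the pointer on its anticlockwise side (the side to push on): 47 mm long (x, outward from the axis), 6 mm thick, 26 mm high; origin at its middle, 21.5 mm from the axis and 16 mm above the deck; y points out of the face to push on, which is 3 mm from the origin.
- back_cheek: The like plate on the pointer's clockwise side; its outer face is 3 mm from its origin towards -y. Force on both cheeks at once counts as pinching.
- yellow_mark (a point): Middle of the large yellow mark on the deck (position 5), 54.5 mm from the selector's axis.
- start (a joint): Travel of the green start button in m: 0 up, 0.006 fully down; springs back. About 5 N pushes it all the way.
- start_top (a point): Centre of the top of the green start button, 28 mm across, in a grey housing on the deck, pressed straight down.
- flask: Loose conical glass flask with green glass stopper, 74 mm across at the foot, 130 mm high, standing on the shaker's mat. Origin at the centre of its underside, z up. To be left alone.
- beaker: Loose empty glass beaker, 66 mm across, 85 mm high, on the bench beside the shaker. Origin at the centre of its underside. To be left alone.
- jar: Loose amber jar with blue cap, 52 mm across, 75 mm high, on the bench at the shaker's other side. Origin at the centre of its underside. To be left alone.

How it is judged (in metres and radians):
On the way, in this order (a step that is already met when the one before it is completed fails the run):
1. the selector rests on the yellow mark, start button up (value of joint speed between 2.498 and 2.738 rad and value of joint start below 0.002 m), for 0.2 s.
2. the start button is pressed down (value of joint speed between 2.498 and 2.738 rad and value of joint start above 0.0042 m), for 0.05 s.
At the end, for the whole second after the job is handed in: The selector rests within 0.12 rad of the yellow mark (position 5), the start button has been pressed at least 4.2 mm and is up again (within 1.5 mm), and flask, beaker and jar stand upright within 20 mm of where they were (value of joint speed between 2.498 and 2.738 rad and value of joint start below 0.0015 m and distance of each of flask, beaker, jar from where it was at the start of the episode below 0.02 m and angle between each of flask, beaker, jar's own z axis and vertical below 0.2 rad and linear speed of each of flask, beaker, jar below 0.05 m/s); the robot touches nothing.
It fails at once if the selector goes more than half a click past the yellow mark (value of joint speed above 2.918 rad).
It fails at once if the start button is pressed (over 3 mm) while the selector is not on the yellow mark (value of joint start above 0.003 m and not (value of joint speed between 2.498 and 2.738 rad)).
It fails at once if the pointer is pinched: the fingers press on both its sides at once (contact force between the fingers and push_cheek above 2 N and contact force between the fingers and back_cheek above 2 N).
It fails at once if the flask, beaker or jar is lifted, shifted by more than 20 mm or tipped (distance of any of flask, beaker, jar from where it was at the start of the episode above 0.02 m or angle between any of flask, beaker, jar's own z axis and vertical above 0.35 rad).
It also fails if it takes over 70 s, if anything falls off the work surface, if the arm or the gripper's body presses on something with over 40 N, if the wrist force passes 120 N, or if a joint passes its speed limit or range.

ROBOT

A 6-joint arm with a two-finger parallel gripper is mounted at the origin on the work surface. World frame = base frame: x ahead of the robot, y to its left, z up, the work surface at z = 0. Lengths are in m, angles in degrees, forces in N, time in s.
With the tool pointing down it reaches from about 0.35 to 0.875 m from the base axis. Payload 4.2 kg.
Tool frame: the origin (TCP) lies midway between the tips of the shut fingers; the grasp point (between the pads) lies 19 mm behind it; z points along the fingers, y is the direction in which the jaws open and shut (so a half turn about z gives the same grasp; the last joint's range is limited). The gripper opens to 87 mm and grips with 3 to 60 N. Pads are 19 mm wide; open, the fingers measure 117 mm over their backs; the gripper's body (75 mm by 190 mm) begins 51 mm behind the grasp point.
Start: joints at [88.098, 22.042, 0.453, 0, -68.411, -14.817], TCP at [0.18, 0.599, 0.223] pointing down, gripper open.
Joint ranges: [-179.83, 179.83], [-69.29, 118.12], [-61.27, 80.66], [-181.25, 117.63], [-171.15, -9.14], [-177.46, 177.46]. Speed limits (degrees/s): [159.86, 159.86, 180, 180, 180, 180].

INTERFACE

Orientations are given as a 3x3 rotation matrix whose columns are the frame's x, y, z axes.
In Python, from station import r gives the robot as it stands.
- The arm moves only by the tool play_rows, never from a script. Its argument "commands" is a list that holds one entry, the list of rows, each a list of 7 numbers: the shift along the world's x, y, z in m, then the turn, a rotation vector about the world's x, y, z in rad, then the closure, from 0 (fully open) to 1 (shut). A call has 1 to 5 rows; each row is the pose to reach, as a shift and turn from the pose commanded when the call began; what a row does not reach only later rows make up. A row lasts 1/10 s, in which the tool goes at most 50 mm and 8.59 degrees, less where a joint would pass 70% of its speed; a pose out of reach is approached as far as the arm can. A call with a gripper value outside its range is refused whole. The fingers move at their own pace and stop on an object; the grip force is fixed at half the most. Time passes only in rows, so rows that repeat a pose let the fingers close. It gives the time, the measured TCP pose, the force and the opening at its end, in the units of the state.
- r.sense(): the state, without advancing time (a new reading comes with each control period).
- r.capture(name): name is "side" or "top" or "wrist"; returns a dict with "image" (384x512x3 uint8, red, green, blue), "range_z" (384x512 float32, m along the optical axis (not along the pixel's ray), 0 where there is no reading), "intrinsics" (3x3 intrinsics, pixels), "extrinsics" (4x4, takes a point from camera to world coordinates); the wrist camera has in their place "mount" (4x4, takes a point from camera to tool coordinates, whose origin is the TCP and whose axes are the flange's). Camera axes: x right, y up, looking along -z (the intrinsics and any distortion apply to the point x, -y, -z); pixel columns grow to the right and rows downward; lengths in m; the calibration is good to about 2 mm. A picture is of the moment at which its call begins: read the wrist's pose just before it.
- r.finish_job(): hands the job in, once; it reports no verdict.
The state is a dict: "time_s": time; "joints": joint angles; "joint_velocities": joint speeds; "effort": joint torques, N m; "tcp_pos": TCP position; "ee_rot": TCP orientation; "wrist_force": force on the tool from outside, world axes, zero at the start; "moment": the same for the moment, N m; "gripper_width": opening from 0.0 (shut) to 1.0 (fully open).
Only numpy, scipy, OpenCV 4.12 (cv2) and the standard library are available. Lean on these libraries where they do the work, as an engineer would, in place of code of your own. Each camera call takes 0.05 s, during which the arm holds its last target. There are 200 camera calls.

## Working session

There is one attempt and no reset: what is moved stays moved. The work goes in short steps, Python scripts to look and compute and a tool call to move; the robot and the scene stay as the last step left them, time stands still between calls to the robot, and variables do not carry over. Pictures are saved under pics/ and viewed, about 8 in all and at most 12, crops included, and the job is handed in when it is done.

Besides the shell and the picture viewer there is one more tool, called after "Call:" as name(argument=value, ...) on one line, values as JSON. play_rows: Moves the arm, as the interface text tells. Its arguments: {"type":"object","properties":{"commands":{"type":"array","items":{"type":"array","items":{"type":"array","items":{"type":"number"}}}}},"required":["commands"]}

```bash
mkdir -p pics; cat > h.py <<'E'
import numpy as np, cv2
from station import r
def cap(n,save=None):
    s=r.sense(); c=r.capture(n); 
    if save: cv2.imwrite('pics/'+save,cv2.cvtColor(c['image'],cv2.COLOR_RGB2BGR))
    if 'extrinsics' in c: T=np.array(c['extrinsics'])
    else:
        T=np.eye(4);T[:3,:3]=s['ee_rot'];T[:3,3]=s['tcp_pos'];T=T@np.array(c['mount'])
    K=np.array(c['intrinsics']);z=c['range_z']
    v,u=np.mgrid[:z.shape[0],:z.shape[1]]
    P=np.stack([(u-K[0,2])/K[0,0]*z,-(v-K[1,2])/K[1,1]*z,-z],-1)@T[:3,:3].T+T[:3,3]
    P[z==0]=np.nan
    return c,P,K,T
E
python3 - <<'E'
from h import *
s=r.sense();print(s)
a=cap('top','top0.png');b=cap('side','side0.png')
cv2.imwrite('pics/both.png',0*np.zeros(1)) if 0 else None
print([k for k in a[0]],a[3],a[2])
for n,(c,P,K,T) in (('top',a),('side',b)):
    hsv=cv2.cvtColor(c['image'],cv2.COLOR_RGB2HSV)
    np.savez('pics/'+n+'.npz',img=c['image'],P=P)
E
```

```text
{'time_s': 0.0, 'joints': array([ 8.80975232e+01,  2.20913193e+01,  3.77478712e-01, -3.11834158e-02,
       -6.84103003e+01, -1.48174210e+01]), 'joint_velocities': array([ 0.09155581,  0.01562374,  0.0156328 , -0.11611124, -0.07035321,
       -0.02964357]), 'effort': array([ 1.36127313e-03, -3.90663528e+01,  1.87402600e+01,  4.21996862e+00,
        1.09625916e-02, -1.92436901e-04]), 'tcp_pos': array([0.17959623, 0.59799138, 0.22143233]), 'ee_rot': array([[ 9.57664870e-01, -2.87884809e-01, -5.77718994e-04],
       [-2.87885381e-01, -9.57662462e-01, -2.14861852e-03],
       [ 6.52948396e-05,  2.22397333e-03, -9.99997525e-01]]), 'wrist_force': array([ 0.23665192, -0.11953217,  0.37687942]), 'moment': array([ 0.00020121, -0.04906534, -0.04460208]), 'gripper_width': 1.0003294000256755}
['image', 'range_z', 'intrinsics', 'extrinsics'] [[ 0.00872952  0.99428589 -0.10639249  0.53253369]
 [-0.99995684  0.00901833  0.00223374  0.0445051 ]
 [ 0.00318046  0.1063684   0.9943217   0.92705935]
 [ 0.          0.          0.          1.        ]] [[411.22573662   0.         259.16030219]
 [  0.         411.22573662 196.60482063]
 [  0.           0.           1.        ]]
```

View pics/top0.png

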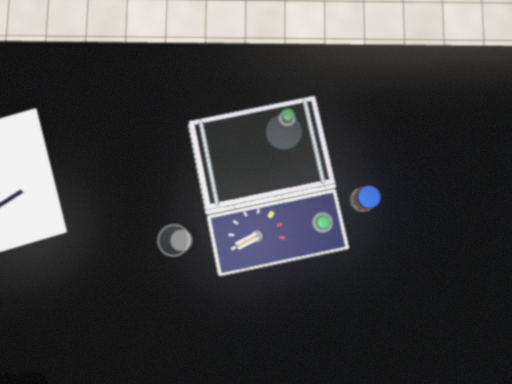

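View pics/side0.png

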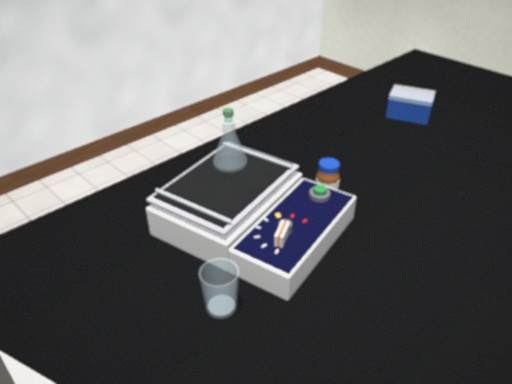

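The top view shows the hub near (258,236) with the pointer tip near (238,245). The yellow mark is at (270,214), the button at (323,223), the beaker at (175,240) and the jar at (367,198).

```bash
python3 - <<'E'
from h import *
c,P,K,T=cap('top'); img=c['image']
hsv=cv2.cvtColor(img,cv2.COLOR_RGB2HSV)
def ray(u,v,z):
    d=T[:3,:3]@np.array([(u-K[0,2])/K[0,0],-(v-K[1,2])/K[1,1],-1]); return T[:3,3]+d*(z-T[2,3])/d[2]
H,S,V=[hsv[...,i].astype(int) for i in range(3)]
roi=np.zeros(H.shape,bool);roi[185:280,205:350]=1
for n,m in dict(yellow=(H>18)&(H<35)&(S>120)&(V>120),red=((H<8)|(H>170))&(S>100)&(V>100),green=(H>45)&(H<80)&(S>100)&(V>80),white=(S<60)&(V>130),film=(H>110)&(H<130)&(S>100)&(V>40)).items():
    k,l,st,ce=cv2.connectedComponentsWithStats((m&roi).astype(np.uint8))
    for i in range(1,k):
        if 4<=st[i,4]:
            z=np.nanmedian(P[l==i][:,2]); print(n,st[i,4],ce[i].round(1),'z',z.round(4),ray(*ce[i],0.06).round(4), np.nanmedian(P[l==i],0).round(4))
m=((H>110)&(H<130)&(S>100)&(V>40)&roi).astype(np.uint8)
q=np.array([ray(u,v,.06)[:2] for v,u in np.argwhere(m)])
rect=cv2.minAreaRect((q*1000).astype(np.float32));print(rect,cv2.boxPoints(rect))
crop=cv2.resize(img[180:285,200:355],None,fx=5,fy=5,interpolation=cv2.INTER_CUBIC)
cv2.imwrite('pics/crop.png',crop[...,::-1])
E
```

```text
red 13 [279.  224.2] z 0.0599 [5.672e-01 3.000e-04 6.000e-02] [5.675e-01 3.000e-04 5.990e-02]
red 12 [281.9 237.2] z 0.0604 [ 0.54   -0.0059  0.06  ] [ 0.5404 -0.0061  0.0604]
green 108 [322.7 221.8] z 0.0815 [ 0.5731 -0.0918  0.06  ] [ 0.5717 -0.0888  0.0815]
white 3115 [267.5 214.9] z 0.0613 [0.5866 0.0246 0.06  ] [0.6066 0.0327 0.0613]
white 7 [267.1 214.9] z 0.0604 [0.5867 0.0254 0.06  ] [0.5863 0.0257 0.0604]
white 4 [273.8 214.2] z 0.0604 [0.5881 0.0114 0.06  ] [0.5876 0.011  0.0604]
white 214 [321.9 222.1] z 0.0712 [ 0.5725 -0.0901  0.06  ] [ 0.572  -0.0869  0.0712]
white 4 [271.5 217.5] z 0.0588 [0.5812 0.0161 0.06  ] [0.5813 0.0161 0.0588]
white 31 [234.9 221.8] z 0.0601 [0.5715 0.0932 0.06  ] [0.5711 0.093  0.0601]
white 317 [247.7 240. ] z 0.0853 [0.5336 0.0657 0.06  ] [0.5335 0.0632 0.0853]
white 27 [230.9 234.6] z 0.06 [0.5446 0.1012 0.06  ] [0.5438 0.101  0.06  ]
film 4 [335.8 223. ] z 0.059 [ 0.5708 -0.1193  0.06  ] [ 0.5709 -0.1192  0.059 ]
film 59 [337.7 237.5] z 0.0599 [ 0.5405 -0.123   0.06  ] [ 0.5394 -0.1233  0.0599]
film 10 [331.2 240.7] z 0.0601 [ 0.5337 -0.1094  0.06  ] [ 0.5341 -0.11    0.0601]
((569.6148681640625, -117.69659423828125), (29.292152404785156, 94.31258392333984), 86.61502838134766) [[ 521.6761  -129.53279]
 [ 615.82416 -135.10144]
 [ 617.55365 -105.8604 ]
 [ 523.4056  -100.29175]]
```

View pics/crop.png

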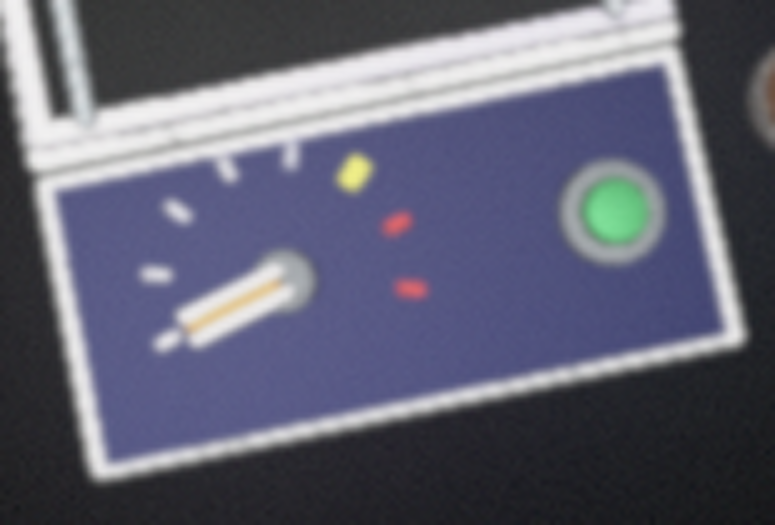

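The pointer is at position 0, and the eight marks are clear in the crop. Next I fit the selector axis and the yaw.

```bash
python3 - <<'E'
from h import *
c,P,K,T=cap('top')
def ray(u,v,z):
    d=T[:3,:3]@np.array([(u-K[0,2])/K[0,0],-(v-K[1,2])/K[1,1],-1]); return T[:3,3]+d*(z-T[2,3])/d[2]
m=np.array([(169,341),(156,274),(178,211),(227,169),(291,157),(355,173),(397,224),(411,289)],float)/5+[199.6,179.6]
W=np.array([ray(*p,.06)[:2] for p in m])
from scipy.optimize import least_squares
a=np.radians(105-30*np.arange(8))
f=lambda x:(x[:2]+x[3]*np.c_[np.cos(a+x[2]),np.sin(a+x[2])]-W).ravel()*1000
s=least_squares(f,[.54,.05,0.2,.0545]);x=s.x;print(x,np.degrees(x[2]),s.fun.round(1))
R=np.array([[np.cos(x[2]),-np.sin(x[2])],[np.sin(x[2]),np.cos(x[2])]])
o=x[:2]-R@[-.1,.045];print('origin',o)
g=(322.3,222.0);b=ray(*g,.0815);print('button',b,'local',R.T@(b[:2]-o))
for p in [(-.165,.14),(-.165,-.14),(-.035,.14),(-.035,-.14)]:
    w=o+R@p; print(w)
for k in range(8): print(k,np.degrees(a[k]+x[2]).round(1),(x[:2]+.045*np.array([np.cos(a[k]+x[2]),np.sin(a[k]+x[2])])).round(4))
E
```

```text
[0.54212376 0.04765873 0.21428367 0.05361326] 12.277550103961692 [ 0.5 -0.2 -0.3 -0.2 -0.4  0.2  0.4  0.1  1.  -0.1 -0.9  0.6 -0.1 -0.3
 -0.1 -0.2]
origin [0.64940579 0.02495268]
button [ 0.57169343 -0.08762322  0.0815    ] local [-0.09987399 -0.09347583]
[0.45840886 0.12666389]
[ 0.51795017 -0.14693222]
[0.58543562 0.15430807]
[ 0.64497693 -0.11928804]
0 117.3 [0.5215 0.0877]
1 87.3 [0.5443 0.0926]
2 57.3 [0.5664 0.0855]
3 27.3 [0.5821 0.0683]
4 -2.7 [0.5871 0.0455]
5 -32.7 [0.58   0.0233]
6 -62.7 [0.5627 0.0077]
7 -92.7 [0.54   0.0027]
```

Call:
play_rows(commands=[[[0.025,-0.041,0,0,0,0.14,1],[0.05,-0.082,0,0,0,0.28,1],[0.075,-0.123,0,0,0,0.42,1],[0.1,-0.164,0,0,0,0.56,1],[0.125,-0.205,0,0,0,0.7,1]]])

```text
time_s: 0.7
tcp_pos: [0.3053, 0.3917, 0.2225]
ee_rot: [[0.915, 0.403, 0.0], [0.403, -0.915, -0.0], [0.0, 0.0, -1.0]]
wrist_force: [-0.3, -0.2, 0.5]
gripper_width: 0.628
```

Call:
play_rows(commands=[[[0.025,-0.041,0,0,0,0,1],[0.05,-0.082,0,0,0,0,1],[0.075,-0.123,0,0,0,0,1],[0.1,-0.164,0,0,0,0.04,1],[0.125,-0.205,0,0,0,0.07,1]]])

```text
time_s: 1.2
tcp_pos: [0.4303, 0.1867, 0.2228]
ee_rot: [[0.887, 0.462, 0.0], [0.462, -0.887, 0.0], [0.001, -0.0, -1.0]]
wrist_force: [0.5, 0.5, 1.0]
gripper_width: 0.172
```

Call:
play_rows(commands=[[[0.025,-0.04,0,0,0,0,1],[0.05,-0.08,0,0,0,0,1],[0.075,-0.12,0,0,0,0,1],[0.075,-0.12,0,0,0,0,1],[0.075,-0.12,0,0,0,0,1]]])

```text
time_s: 1.7
tcp_pos: [0.5048, 0.0675, 0.2221]
ee_rot: [[0.889, 0.458, -0.001], [0.458, -0.889, -0.0], [-0.001, -0.0, -1.0]]
wrist_force: [-0.5, 0.4, -0.1]
gripper_width: 0.004
```

```bash
python3 - <<'E'
from h import *
c,P,K,T=cap('wrist','w1.png'); print(T.round(3),K)
img=c['image'];hsv=cv2.cvtColor(img,cv2.COLOR_RGB2HSV)
np.savez('pics/w1.npz',img=img,P=P,T=T,K=K)
E
```

```text
[[ 0.458  0.857  0.235  0.569]
 [-0.889  0.442  0.121  0.1  ]
 [-0.    -0.264  0.965  0.384]
 [ 0.     0.     0.     1.   ]] [[344.5811774    0.         258.2529467 ]
 [  0.         344.5811774  193.10155369]
 [  0.           0.           1.        ]]
```

View pics/w1.png

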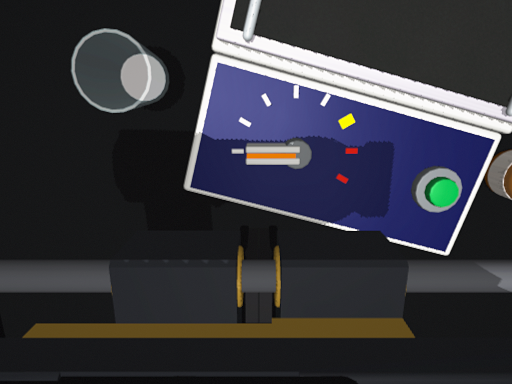

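The wrist view shows the pointer along row 154, parallel to the finger faces. The marks run from (238,151) to red (342,179), with yellow at (347,121) and the button at (443,192). I refine the axis from this view.

```bash
python3 - <<'E'
import numpy as np
from scipy.optimize import least_squares
d=np.load('pics/w1.npz');T=d['T'];K=d['K'];P=d['P']
def ray(u,v,z):
    q=T[:3,:3]@np.array([(u-K[0,2])/K[0,0],-(v-K[1,2])/K[1,1],-1]); return T[:3,3]+q*(z-T[2,3])/q[2]
m=[(238,151),(245,122),(266,100),(296,91),(325,100),(347,121),(351,151),(342,179)]
W=np.array([ray(*p,.06)[:2] for p in m]);a=np.radians(105-30*np.arange(8))
f=lambda x:(x[:2]+x[3]*np.c_[np.cos(a+x[2]),np.sin(a+x[2])]-W).ravel()*1000
s=least_squares(f,[.54,.05,0.2,.0545]);print(s.x,np.degrees(s.x[2]),s.fun.round(1))
print(P[121,347],P[192,443],P[154,270],ray(443,191,.0815), P[310,260])
fg=P[262:320,247:275].reshape(-1,3);print(np.nanmin(fg,0),np.nanmax(fg,0))
for v in (230,245,255,270,290,310): print(v,P[v,262])
E
```

```text
[0.54233691 0.04767529 0.21624669 0.05372854] 12.390022650947836 [-0.2  0.4 -0.   0.1  0.3 -0.1 -0.3 -0.3  0.5 -0.3 -1.1  0.6  0.5 -0.4
  0.4  0. ]
[0.58859504 0.01833476 0.06090857] [ 0.57302998 -0.08719409  0.08076109] [0.53275107 0.06988781 0.08949588] [ 0.57379442 -0.08618951  0.0815    ] [0.50132211 0.06420686 0.2707809 ]
[ 0.32627025 -0.02605496 -0.00235901] [0.53591141 0.08426237 0.31630617]
230 [0.51432355 0.06959202 0.22499412]
245 [0.51395489 0.06959571 0.24227891]
255 [0.51386581 0.06966277 0.25232192]
270 [0.53366614 0.08056318 0.30801555]
290 [0.52944264 0.07838505 0.30916779]
310 [0.50134698 0.06337025 0.2702463 ]
```

Call:
play_rows(commands=[[[0,0,-0.04,0,0,0,1],[0,0,-0.08,0,0,0,1],[0,0,-0.12,0,0,0,1],[0,0,-0.15,0,0,0,1],[0,0,-0.15,0,0,0,1]]])

```text
time_s: 2.25
tcp_pos: [0.5011, 0.0688, 0.069]
ee_rot: [[0.887, 0.462, -0.009], [0.462, -0.887, -0.003], [-0.009, -0.001, -1.0]]
wrist_force: [-1.3, -0.4, -0.9]
gripper_width: 0.008
```

```bash
cat > t.py <<'E'
import numpy as np,sys
from station import r
C=np.array([.5423,.0477])
def cen(p):
    p=np.radians(p);return C+.036*np.array([np.cos(p),np.sin(p)])+.0175*np.array([-np.sin(p),np.cos(p)])
s=r.sense();x=s['ee_rot'][:,0];ang=np.degrees(np.arctan2(x[1],x[0]))
print(s['time_s'],s['tcp_pos'].round(4),'phi tool',round(ang+90,2),'F',s['wrist_force'].round(1))
p=s['tcp_pos'][:2]
# face gap to nominal: effective phi of current position
for q in map(float,sys.argv[1:]):
    print(q,(cen(q)-p).round(4),round(np.radians(q-90-ang),3))
E
python3 t.py 117.4 113 108 102 96.4
```

```text
2.25 [0.5011 0.0688 0.069 ] phi tool 117.51 F [-1.3 -0.4 -0.9]
117.4 [0.0091 0.0029] -0.002
113.0 [0.011  0.0052] -0.079
108.0 [0.0134 0.0078] -0.166
102.0 [0.0166 0.0105] -0.271
96.4 [0.0198 0.0128] -0.368
```

Call:
play_rows(commands=[[[0.005,0.0025,0,0,0,0,1],[0.007,0.005,0,0,0,-0.08,1],[0.0095,0.0075,0,0,0,-0.165,1],[0.0127,0.0102,0,0,0,-0.27,1],[0.016,0.0126,0,0,0,-0.368,1]]])

```text
time_s: 2.75
tcp_pos: [0.5216, 0.0823, 0.0747]
ee_rot: [[0.994, 0.107, 0.003], [0.107, -0.994, 0.001], [0.003, -0.001, -1.0]]
wrist_force: [0.2, -1.0, -0.3]
gripper_width: 0.002
```

```bash
python3 - <<'E'
from h import *
c,P,K,T=cap('wrist','w2.png')
E
python3 t.py 96.4 91 85 79 72.5 66.4
```

```text
2.8 [0.5231 0.083  0.0752] phi tool 96.04 F [ 0.4 -0.2  0. ]
96.4 [-0.0022 -0.0014] 0.006
91.0 [0.0011 0.0004] -0.088
85.0 [0.0049 0.0021] -0.193
79.0 [0.0089 0.0034] -0.297
72.5 [0.0134 0.0043] -0.411
66.4 [0.0176 0.0047] -0.517
```

View pics/w2.png

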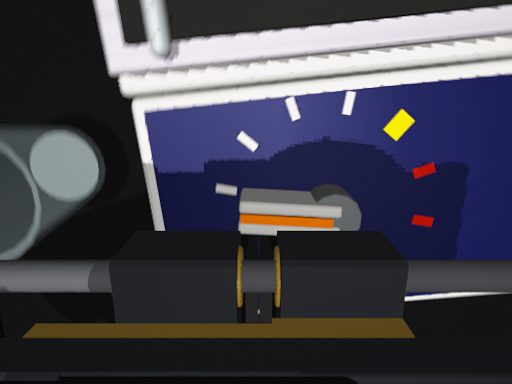

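The pointer now rests on position 1, near the white mark at (227,189). I push the next clicks the same way.

Call:
play_rows(commands=[[[0.0033,0.0018,0,0,0,-0.094,1],[0.007,0.0035,0,0,0,-0.2,1],[0.011,0.0048,0,0,0,-0.303,1],[0.0156,0.0057,0,0,0,-0.417,1],[0.0198,0.006,0,0,0,-0.523,1]]])

```text
time_s: 3.3
tcp_pos: [0.5419, 0.0883, 0.075]
ee_rot: [[0.915, -0.402, 0.004], [-0.402, -0.915, 0.002], [0.003, -0.003, -1.0]]
wrist_force: [-0.6, 0.1, -0.5]
gripper_width: 0.002
```

```bash
python3 - <<'E'
from h import *
c,P,K,T=cap('wrist','w3.png')
hsv=cv2.cvtColor(c['image'],cv2.COLOR_RGB2HSV)
def orange(c,P,K,T):
    hsv=cv2.cvtColor(c['image'],cv2.COLOR_RGB2HSV)
    m=(hsv[...,0]>7)&(hsv[...,0]<18)&(hsv[...,1]>200)&(hsv[...,2]>170)
    m[228:]=0
    q=P[m];q=q[np.abs(q[:,2]-.089)<.012][:,:2];v=np.linalg.svd(q-q.mean(0))[2][0]
    if v@(q.mean(0)-[.5423,.0477])<0:v=-v
    return len(q),np.degrees(np.arctan2(v[1],v[0])),q.mean(0)
print(orange(c,P,K,T))
E
python3 t.py 66.4 61 55 49 42.5 36.4
```

```text
(747, np.float64(60.618073274528186), array([0.55401769, 0.0678036 ]))
3.35 [0.543  0.0885 0.0751] phi tool 66.12 F [ 1.   0.7 -0. ]
66.4 [-0.0023 -0.0008] 0.005
61.0 [ 0.0015 -0.0008] -0.089
55.0 [ 0.0057 -0.0013] -0.194
49.0 [ 0.0098 -0.0022] -0.299
42.5 [ 0.0141 -0.0036] -0.412
36.4 [ 0.0179 -0.0054] -0.519
```

Call:
play_rows(commands=[[[0.0038,0,0,0,0,-0.094,1],[0.008,-0.0005,0,0,0,-0.2,1],[0.012,-0.0014,0,0,0,-0.303,1],[0.0164,-0.0028,0,0,0,-0.417,1],[0.0202,-0.0046,0,0,0,-0.523,1]]])

```text
time_s: 3.85
tcp_pos: [0.5621, 0.0836, 0.0747]
ee_rot: [[0.593, -0.805, 0.004], [-0.805, -0.593, 0.001], [0.001, -0.004, -1.0]]
wrist_force: [-0.2, 0.1, -1.1]
gripper_width: 0.001
```

```bash
cat >> h.py <<'E'
def orange(c,P,K,T):
    hsv=cv2.cvtColor(c['image'],cv2.COLOR_RGB2HSV)
    m=(hsv[...,0]>7)&(hsv[...,0]<18)&(hsv[...,1]>200)&(hsv[...,2]>170)
    m[228:]=0
    q=P[m];q=q[np.abs(q[:,2]-.089)<.012][:,:2];v=np.linalg.svd(q-q.mean(0))[2][0]
    if v@(q.mean(0)-[.5423,.0477])<0:v=-v
    return len(q),np.degrees(np.arctan2(v[1],v[0])),q.mean(0)
E
python3 - <<'E'
from h import *
print(orange(*cap('wrist','w4.png')))
E
python3 t.py 36.4 31 25 19 12.5 6.4
```

```text
(733, np.float64(29.535163160540574), array([0.56227727, 0.05865979]))
3.9 [0.5627 0.0834 0.0747] phi tool 36.21 F [1.3 0.8 0.7]
36.4 [-0.0018 -0.0002] 0.003
31.0 [ 0.0014 -0.0021] -0.091
25.0 [ 0.0048 -0.0046] -0.196
19.0 [ 0.0079 -0.0074] -0.3
12.5 [ 0.0109 -0.0108] -0.414
6.4 [ 0.0134 -0.0143] -0.52
```

View pics/w4.png

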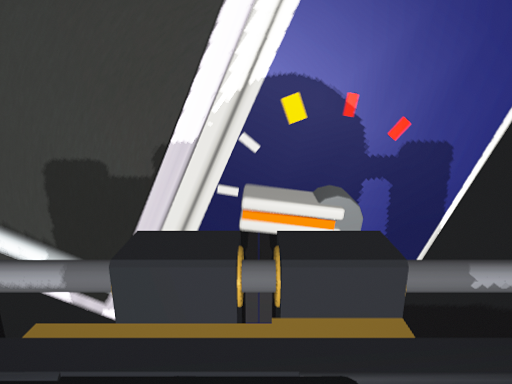

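Position 3 is reached, with white mark 4 at (250,142) and yellow at (293,108). One more click at the same pace, then the last one slowly.

Call:
play_rows(commands=[[[0.0032,-0.0019,0,0,0,-0.094,1],[0.0066,-0.0044,0,0,0,-0.2,1],[0.0097,-0.0072,0,0,0,-0.303,1],[0.0127,-0.0106,0,0,0,-0.417,1],[0.0152,-0.0141,0,0,0,-0.523,1]]])

```text
time_s: 4.4
tcp_pos: [0.577, 0.0693, 0.0743]
ee_rot: [[0.113, -0.994, 0.003], [-0.994, -0.113, 0.001], [-0.001, -0.003, -1.0]]
wrist_force: [0.3, -0.9, -0.4]
gripper_width: 0.001
```

```bash
python3 - <<'E'
from h import *
print(orange(*cap('wrist','w5.png')))
E
python3 t.py 6.4 3 -1 -5 -9 -12 -14 -16 -18 -20 -22
```

```text
(745, np.float64(-0.3266430474082675), array([0.56522631, 0.04739469]))
4.45 [0.5773 0.0688 0.0743] phi tool 6.29 F [0.1 0.1 0.7]
6.4 [-0.0012  0.0003] 0.002
3.0 [ 0.0001 -0.0017] -0.057
-1.0 [ 0.0013 -0.0042] -0.127
-5.0 [ 0.0024 -0.0068] -0.197
-9.0 [ 0.0033 -0.0094] -0.267
-12.0 [ 0.0039 -0.0115] -0.319
-14.0 [ 0.0042 -0.0128] -0.354
-16.0 [ 0.0045 -0.0142] -0.389
-18.0 [ 0.0047 -0.0156] -0.424
-20.0 [ 0.0048 -0.017 ] -0.459
-22.0 [ 0.005  -0.0184] -0.494
```

Call:
play_rows(commands=[[[0.0013,-0.002,0,0,0,-0.059,1],[0.0025,-0.0045,0,0,0,-0.13,1],[0.0036,-0.007,0,0,0,-0.2,1],[0.0045,-0.0097,0,0,0,-0.27,1],[0.0051,-0.0118,0,0,0,-0.321,1]]])

```text
time_s: 4.95
tcp_pos: [0.5817, 0.0581, 0.074]
ee_rot: [[-0.204, -0.979, 0.003], [-0.979, 0.204, 0.002], [-0.002, -0.002, -1.0]]
wrist_force: [-1.1, 2.9, 0.9]
gripper_width: 0.005
```

Call:
play_rows(commands=[[[0.0003,-0.0013,0,0,0,-0.035,1],[0.0006,-0.0027,0,0,0,-0.07,1],[0.0008,-0.0041,0,0,0,-0.105,1],[0.0009,-0.0055,0,0,0,-0.14,1],[0.0009,-0.0055,0,0,0,-0.14,1]]])

```text
time_s: 5.45
tcp_pos: [0.5826, 0.0516, 0.0738]
ee_rot: [[-0.337, -0.941, 0.002], [-0.941, 0.337, 0.001], [-0.001, -0.002, -1.0]]
wrist_force: [0.1, 0.2, 1.0]
gripper_width: 0.006
```

```bash
python3 - <<'E'
from h import *
print(orange(*cap('wrist','w6.png')))
E
python3 t.py -20 -22
```

```text
(797, np.float64(-32.470582543572355), array([0.56228549, 0.03492622]))
5.5 [0.5825 0.0516 0.0736] phi tool -19.73 F [-0.2  0.1 -0.7]
-20.0 [-0.0004  0.0003] -0.005
-22.0 [-0.0003 -0.0011] -0.04
```

View pics/w6.png

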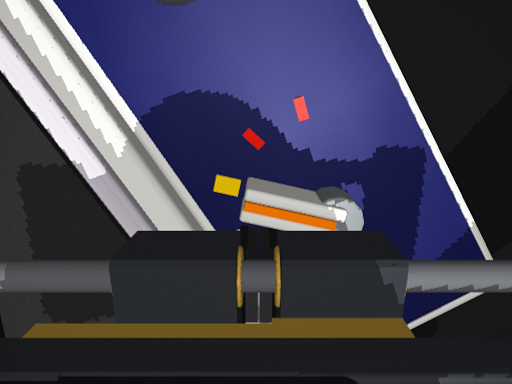

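The pointer rests on yellow, measured at −32.5° against a nominal −32.6°. I back off, lift and go over the button.

Call:
play_rows(commands=[[[0.002,0.005,0,0,0,0,1],[0.0035,0.0095,0,0,0,0,1],[0.0035,0.0095,0.03,0,0,0,1],[0.0035,0.0095,0.06,0,0,0,1],[0.0035,0.0095,0.06,0,0,0,1]]])

```text
time_s: 6.0
tcp_pos: [0.5887, 0.0619, 0.1373]
ee_rot: [[-0.339, -0.941, 0.009], [-0.941, 0.339, 0.002], [-0.005, -0.008, -1.0]]
wrist_force: [0.5, -0.3, 0.5]
gripper_width: 0.004
```

Call:
play_rows(commands=[[[-0.003,-0.038,0,0,0,0,1],[-0.006,-0.076,0,0,0,0,1],[-0.01,-0.114,0,0,0,0,1],[-0.0135,-0.148,0,0,0,0,1],[-0.0135,-0.148,0,0,0,0,1]]])

```text
time_s: 6.5
tcp_pos: [0.5711, -0.0902, 0.132]
ee_rot: [[-0.345, -0.939, -0.001], [-0.939, 0.345, -0.0], [0.001, 0.001, -1.0]]
wrist_force: [-0.6, 0.3, -0.5]
gripper_width: 0.009
```

```bash
python3 t.py; python3 - <<'E'
from h import *
c,P,K,T=cap('side','s2.png')
c,P,K,T=cap('top');h=cv2.cvtColor(c['image'],cv2.COLOR_RGB2HSV)
E
```

```text
6.5 [ 0.5711 -0.0902  0.132 ] phi tool -20.19 F [-0.6  0.3 -0.5]
```

View pics/s2.png

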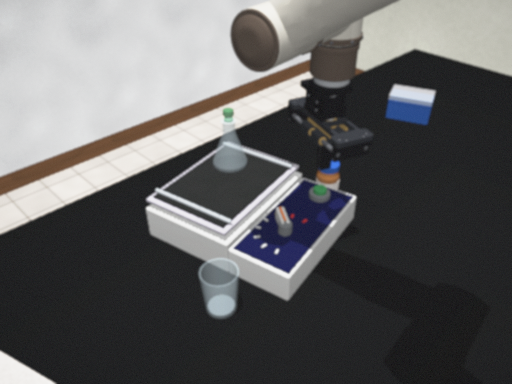

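The pointer lies along the yellow mark, and the flask, beaker and jar are undisturbed. The fingers are above the button at about (325,165), so I go down and press.

Call:
play_rows(commands=[[[0,0.001,-0.025,0,0,0,1],[0,0.001,-0.045,0,0,0,1],[0,0.001,-0.047,0,0,0,1],[0,0.001,-0.047,0,0,0,1]]])

```text
time_s: 7.0
tcp_pos: [0.5722, -0.0854, 0.0853]
ee_rot: [[-0.34, -0.94, -0.001], [-0.94, 0.34, -0.0], [0.001, 0.001, -1.0]]
wrist_force: [-0.1, 0.5, -0.2]
gripper_width: 0.005
```

Call:
play_rows(commands=[[[0,0,-0.003,0,0,0,1],[0,0,-0.006,0,0,0,1],[0,0,-0.009,0,0,0,1],[0,0,-0.01,0,0,0,1],[0,0,-0.01,0,0,0,1]]])

```text
time_s: 7.5
tcp_pos: [0.5732, -0.0858, 0.0766]
ee_rot: [[-0.341, -0.94, 0.003], [-0.94, 0.341, 0.0], [-0.001, -0.003, -1.0]]
wrist_force: [0.5, 3.2, 4.4]
gripper_width: 0.009
```

Call:
play_rows(commands=[[[0,0,-0.001,0,0,0,1],[0,0,-0.002,0,0,0,1],[0,0,-0.003,0,0,0,1],[0,0,-0.003,0,0,0,1]]])

```text
time_s: 7.9
tcp_pos: [0.5732, -0.0859, 0.0762]
ee_rot: [[-0.341, -0.94, 0.004], [-0.94, 0.341, -0.0], [-0.001, -0.003, -1.0]]
wrist_force: [-4.8, 5.3, 17.7]
gripper_width: 0.004
```

Fully bottomed: force rose to 17.7 N while the tip hardly moved. Now I release and check.

Call:
play_rows(commands=[[[0,0,0.01,0,0,0,1],[0,0,0.04,0,0,0,1],[0,0,0.08,0,0,0,1],[0,0,0.12,0,0,0,1],[0,0,0.15,0,0,0,1]]])

```text
time_s: 8.4
tcp_pos: [0.5717, -0.0869, 0.2247]
ee_rot: [[-0.342, -0.94, 0.001], [-0.94, 0.342, -0.001], [0.0, -0.001, -1.0]]
wrist_force: [-0.7, 0.7, 0.1]
gripper_width: 0.007
```

Call:
play_rows(commands=[[[-0.045,0,0,0,0,0,1],[-0.09,0,0,0,0,0,1],[-0.12,0,0,0,0,0,1],[-0.12,0,0,0,0,0,1],[-0.12,0,0,0,0,0,1]]])

```text
time_s: 8.9
tcp_pos: [0.4515, -0.0867, 0.2228]
ee_rot: [[-0.342, -0.94, 0.0], [-0.94, 0.342, -0.0], [0.0, -0.0, -1.0]]
wrist_force: [1.4, 0.8, 0.8]
gripper_width: 0.009
```

```bash
python3 - <<'E'
from h import *
c,P,K,T=cap('side','s3.png')
h=cv2.cvtColor(c['image'],cv2.COLOR_RGB2HSV)
def top(c,P,roi):
    h=cv2.cvtColor(c['image'],cv2.COLOR_RGB2HSV);m=(h[...,0]>45)&(h[...,0]<80)&(h[...,1]>100)&(h[...,2]>80)
    q=P[m];q=q[np.linalg.norm(q[:,:2]-[.572,-.087],axis=1)<.012];return len(q),np.nanmedian(q,0)
old=np.load('pics/side.npz')
print('before',top({'image':old['img']},old['P'],0),'after',top(c,P,0))
print(r.sense()['wrist_force'])
big=cv2.resize(c['image'][90:330,140:380],None,fx=2.4,fy=2.4,interpolation=cv2.INTER_CUBIC)
cv2.imwrite('pics/s3c.png',big[...,::-1])
E
```

```text
before (78, array([ 0.56968777, -0.08349455,  0.08141572])) after (73, array([ 0.57036153, -0.08344374,  0.08150318]))
[ 0.95925738  0.15857634 -0.21991762]
```

View pics/s3c.png

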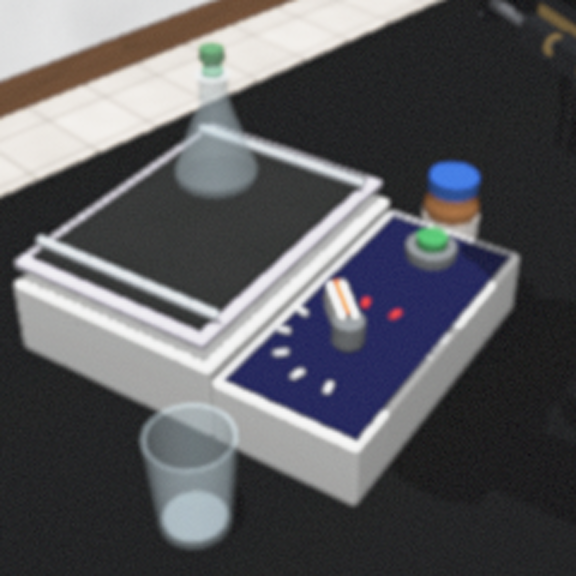

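All five white marks and both red marks are visible, so the pointer (tip at (340,285)) covers the yellow one. The button is up at 81.5 mm, the same as before, and the flask, beaker and jar are in place.

```bash
python3 -c "
from station import r
print(r.finish_job())"
```

```text
the job is handed in; nothing more can be done
None
```

I pushed the selector from position 0 to the yellow mark with the closed fingertips, one click at a time. Then I pressed the green button, released it and handed the job in at about 9 s of the 70 s limit. No verdict was reported.

- **Selector:** on the last click the pointer measured −32.5°, against −32.6° for yellow. The final picture shows all the other marks uncovered.
- **Earlier clicks:** at positions 2 to 4 the measured angle was 2–3° off nominal. The pictures at positions 1 and 3 showed the right mark each time.
- **Button:** it bottomed out at about 18 N on the wrist, and its top came back to 81.5 mm (81.4 mm before the press).
- **Flask, beaker and jar:** they stand upright where they were, judged by eye from the final picture; I did not measure their positions. The arm was raised clear before hand-in.

No check failed.

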